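Shut and bolt the medicine box

TASK

Lock up the medicine box on the vanity: lift the small bottle off the ledge of the box and stand it upright on the floor of the wooden tray beside the jar, then shut the lid with the bolt still drawn back. Then slide the bolt fully home, through the lid's staple into the keeper, and only after that turn the bolt's knob clockwise until it clicks over and stands in line with the bolt. Do not let the bottle fall over, and leave the jar, the soap pump and the tumbler standing where they are.

Things in the scene. Friction and masses are not known exactly. Their poses are not given: they have to be found in the camera images.
- box: white medicine box, fixed, 190 (x) x 240 (y) x 60 mm high. Origin: centre of its underside. Open case at x -35 to 95; along its -x side a solid ledge, x -95 to -35, top at z 60, carrying the steel bolt along the line x = -65. Also on the ledge: two rails 10 high (y -118 to 0), guide bracket at y 4 to 12 (28 high), fixed keeper block at y 85 to 105 (36 wide, 30 high)
- lid_hinge (a point): middle of the lid's hinge line, at box (95, 0, 60) mm; the hinge line runs along the box's y; axes as the box's
- lid (a joint): lid angle, rad: 0 shut, grows as it opens upward about the hinge (1.35 widest). White panel 130 x 240 x 6 mm on a stiff hinge (stays where left; about 4 N at its edge). A steel tongue 34 wide sticks out 53 mm from its free edge at box y 35 to 69, with an arched staple (top 36 mm above the hinge line when shut) that comes down over the bolt's path
- lid_edge (a point): middle of the lid's free edge, on its outer (upper) face, 130 mm from the hinge line; turns with the lid, its axes are the box's when shut
- bolt (a joint): bolt travel, m: 0 drawn back, 0.08 fully home in the keeper; it slides towards the box's +y with about 3 N
- bolt_tip (a point): centre of the front end of the bolt's rod (14 mm diameter); box (-65, 12, 74) mm when drawn back, axes as the box's
- knob (a joint): angle of the bolt's knob, rad: 0 = grip bar across the bolt (along the box's x), 1.4 = turned clockwise seen from above to its stop, almost in line with the bolt. A spring detent (about 0.1 N m) pushes back up to 0.7 and then snaps it on to 1.4
- knob_grip (a point): grip point of the dark knob that rides on the bolt's carriage (block 36 x 32 mm, top 24 above the ledge): on the knob's vertical axis, z 112. The grip bar is 46 long (along this point's x) x 12 thick (along its y), z 90 to 122, on a 34 mm disc
- bottle: small white roll-on bottle, upright, loose, 42 mm diameter up to 74 high, then a 36 mm cap up to 104 high; about 120 g. Origin: centre of its underside. It starts on the ledge, in the way of the bolt and the lid's tongue
- tray: open wooden tray, fixed, 120 (x) x 220 (y) x 35 high, walls and floor 7 thick. Origin: centre of its underside. The jar stands in its -y half; its +y half is free
- jar: cream jar with white lid, 60 mm diameter, 44 high, loose, standing in the tray. Origin: centre of its underside
- pump: white soap pump bottle, 62 mm diameter, 153 high, loose, on the counter. Origin: centre of its underside
- tumbler: white ceramic tumbler, 72 mm diameter, 95 high, loose, on the counter. Origin: centre of its underside
Things that resemble listed ones, but are neither listed nor needed, are in the scene too. Leave any purple or turquoise look-alike of the bottle alone.

How it is judged (in metres and radians):
On the way, in this order (a step that is already met when the one before it is completed fails the run):
1. bottle stands in the tray (z of bottle in the frame of tray below 0.014 m and x of bottle in the frame of tray between -0.04 and 0.04 m and y of bottle in the frame of tray between -0.09 and 0.09 m and angle between bottle's own z axis and vertical below 0.15 rad and value of joint lid above 0.3 rad), for 0.2 s.
2. lid shut while the bolt is still drawn back and its knob unturned (value of joint lid below 0.05 rad and value of joint bolt below 0.025 m and value of joint knob below 0.4 rad), for 0.2 s.
3. bolt slid home under the shut lid, knob not yet turned (value of joint bolt above 0.074 m and value of joint lid below 0.05 rad and value of joint knob below 0.5 rad), for 0.1 s.
4. knob turned past its click (value of joint knob above 1.2 rad and value of joint bolt above 0.072 m), for 0.1 s.
At the end, for the whole second after the job is handed in: The lid is shut (within 0.05 rad), the bolt is home (at least 72 of its 80 mm), its knob is clicked over (beyond 1.2 of 1.4 rad), and the bottle stands upright and at rest on the tray's floor (underside at most 7 mm above it, tilt under 0.15 rad) (all of step 4 and value of joint lid below 0.05 rad and z of bottle in the frame of tray below 0.014 m and x of bottle in the frame of tray between -0.04 and 0.04 m and y of bottle in the frame of tray between -0.09 and 0.09 m and angle between bottle's own z axis and vertical below 0.15 rad and linear speed of bottle below 0.03 m/s); the robot touches nothing.
It fails at once if the bottle falls over (angle between bottle's own z axis and vertical above 0.7 rad).
It fails at once if the jar is shoved more than 30 mm or tipped (distance of jar from where it was at the start of the episode above 0.03 m or angle between jar's own z axis and vertical above 0.4 rad).
It fails at once if the soap pump is shoved more than 30 mm or tipped (distance of pump from where it was at the start of the episode above 0.03 m or angle between pump's own z axis and vertical above 0.4 rad).
It fails at once if the tumbler is shoved more than 30 mm or tipped (distance of tumbler from where it was at the start of the episode above 0.03 m or angle between tumbler's own z axis and vertical above 0.4 rad).
It also fails if it takes over 62 s, if anything falls off the work surface, if the arm or the gripper's body presses on something with over 40 N, if the wrist force passes 120 N, or if a joint passes its speed limit or range.

ROBOT

A 6-joint arm with a two-finger parallel gripper is mounted at the origin on the work surface. World frame = base frame: x ahead of the robot, y to its left, z up, the work surface at z = 0. Lengths are in m, angles in degrees, forces in N, time in s.
With the tool pointing down it reaches from about 0.275 to 1 m from the base axis. Payload 8.4 kg.
Tool frame: the origin (TCP) lies on the mounting face of the last link; the fingertips stand 173 mm ahead of it and the grasp point (between the pads) lies 155 mm ahead of it; z points along the fingers, y is the line along which they close (so a half turn about z gives the same grasp; the last joint's range is limited). The gripper opens to 85 mm and grips with 20 to 120 N. Pads are 22 mm wide; open, the fingers measure 114 mm over their backs; the gripper's body (76 mm by 85 mm) begins 54 mm behind the grasp point. The pads swing forward as they close: fully open they stand 13 mm farther back than shut.
Start: joints at [69.477, 20.225, 93.587, -0, 66.188, -0.138], TCP at [0.218, 0.586, 0.405] pointing down, gripper open.
Joint ranges: [-150.9, 150.9], [-52.94, 120.26], [3.33, 152.33], [-74.26, 254.26], [0, 154.13], [-172.89, 172.89]. Speed limits (degrees/s): [127.2, 127.2, 159.86, 180, 180, 180].

INTERFACE

Orientations are given as [roll, pitch, yaw] about the fixed x, y, z axes, in that order (R = Rz(yaw) Ry(pitch) Rx(roll)).
In Python, from cell import env gives the robot as it stands.
- The arm moves only by the tool play_rows, never from a script. Its argument "targets" is one flat list of numbers, 7 for each row, row after row: the turn, a rotation vector about the tool's x, y, z in degrees, then the shift along the tool's x, y, z in m, then the finger opening in m, from 0 to 0.0854. A call has 1 to 8 rows; each row is the pose to reach, as a shift and turn from the pose commanded when the call began, along the tool's axes at that moment; what a row does not reach only later rows make up. A row lasts 1/12 s, in which the tool goes at most 41.7 mm and 7.16 degrees, less where a joint would pass 70% of its speed; a pose out of reach is approached as far as the arm can. A call with a gripper value outside its range is refused whole. The fingers move at their own pace and stop on an object; "force" is the grip in N (left out, the last holds). Time passes only in rows, so rows that repeat a pose let the fingers close. It gives the time, the measured TCP pose, the force, the opening and the grip force at its end, in the units of the state.
- env.observe(): the state, without advancing time (a new reading comes with each control period).
- env.snapshot(name): name is "side" or "top" or "wrist"; returns a dict with "frame" (400x640x3 uint8, red, green, blue), "range_z" (400x640 float32, m along the optical axis (not along the pixel's ray), 0 where there is no reading), "camera_matrix" (3x3 intrinsics, pixels), "xyz" and "orientation" of the camera in the world; the wrist camera has in their place "mount" (4x4, takes a point from camera to tool coordinates, whose origin is the TCP and whose axes are the flange's). Camera axes: x right, y down, z forward; pixel columns grow to the right and rows downward; lengths in m; the calibration is good to about 2 mm. A picture is of the moment at which its call begins: read the wrist's pose just before it.
- env.job_done(): hands the job in; it is judged then, once.
Trained networks look in a picture, given as the dict that the camera call returned (one of the last four; its "shot" number tells which), for a name from the list of things; names that differ only in an ending like _2 or _b are one class to them, and where a whole thing is asked for, a point or a joint stands for the part that bears it (a point fixed in the world has none). Each returns a list of dicts, best first, with "score" (0 to 1); they miss things now and then, are a little off and sometimes report something else, mostly with a low value. They report only what shows in the picture. A call takes as long as a camera call. They do not tell look-alikes from the thing itself.
- env.silhouettes(picture, name): "region" (400x640 bool, what is visible of it) and "bbox" ([left, top, right, bottom] in pixels, round what is visible of it).
The state is a dict: "time_s": time; "joint_pos": joint angles; "joint_vel": joint speeds; "joint_torque": joint torques, N m; "position": TCP position; "tcp_rot": TCP orientation; "contact_force": force on the tool from outside, world axes, zero at the start; "moment": the same for the moment, N m; "opening": finger opening in m; "gripper_force": force on a finger pad.
Only numpy, scipy, OpenCV 4.12 (cv2) and the standard library are available. Lean on these libraries where they do the work, as an engineer would, in place of code of your own. Each camera call takes 0.05 s, during which the arm holds its last target. There are 200 camera calls.

## Working session

There is one attempt and no reset: what is moved stays moved. The work goes in short steps, Python scripts to look and compute and a tool call to move; the robot and the scene stay as the last step left them, time stands still between calls to the robot, and variables do not carry over. Pictures are saved under pics/ and viewed, at most 10 in all, crops included, and the job is handed in when it is done.

Besides the shell and the picture viewer there is one more tool, called after "Request:" by a JSON object that holds its "fn" and its "kwargs", one argument or row to a line. play_rows: Moves the arm, as the interface text tells. Its arguments: {"type":"object","properties":{"targets":{"type":"array"},"force":{"type":"number"}},"required":["targets"]}

```bash
ls; mkdir -p pics
cat > h.py <<'E'
import numpy as np, cv2
from scipy.spatial.transform import Rotation as R
from cell import env
def world(s, obs=None):
    K=np.array(s["camera_matrix"]); z=s["range_z"]
    v,u=np.mgrid[0:400,0:640]
    P=np.stack([(u-K[0,2])/K[0,0]*z,(v-K[1,2])/K[1,1]*z,z],-1)
    if "mount" in s:
        M=np.array(s["mount"]); P=P@M[:3,:3].T+M[:3,3]
        Rt=R.from_euler('xyz',obs["tcp_rot"],degrees=True).as_matrix()
        return P@Rt.T+np.array(obs["position"])
    o=np.array(s["orientation"])
    Rm=o if o.shape==(3,3) else R.from_euler('xyz',o,degrees=True).as_matrix()
    return P@Rm.T+np.array(s["xyz"])
def save(n,img): cv2.imwrite(n,cv2.cvtColor(img,cv2.COLOR_RGB2BGR))
E
python3 - <<'E'
from h import *
print(env.observe())
a=env.snapshot("side");b=env.snapshot("top")
print(a["orientation"],a["xyz"],b["orientation"],b["xyz"])
save("pics/side0.png",a["frame"]);save("pics/top0.png",b["frame"])
for s,n in((a,'side'),(b,'top')):
    W=world(s)
    for t in["box","lid","bolt","knob","bottle","tray","jar","pump","tumbler"]:
        for d in env.silhouettes(s,t)[:3]:
            p=W[d["region"]&(s["range_z"]>0)]
            if len(p): print(n,t,round(d["score"],2),[int(x) for x in d["bbox"]],np.median(p,0).round(3),np.percentile(p,2,0).round(3),np.percentile(p,98,0).round(3))
E
```

```text
pics
{'time_s': 0.0, 'joint_pos': array([ 6.94771931e+01,  2.02642479e+01,  9.36275506e+01, -1.35308057e-03,
        6.61886697e+01, -1.38685500e-01]), 'joint_vel': array([-0.04457861,  0.01315981, -0.10264392,  0.02727956,  0.01817267,
       -0.02982433]), 'joint_torque': array([-7.72493004e-04, -6.05252910e+01, -3.42072701e+01,  2.94650499e-05,
        9.17526602e-03, -4.25556976e-06]), 'position': array([0.21763242, 0.58564693, 0.40395371]), 'tcp_rot': array([-1.79919529e+02,  1.04235974e-03,  1.59616426e+02]), 'contact_force': array([-0.3572052 , -1.07631404,  0.56386922]), 'moment': array([0.01347618, 0.04247907, 0.01768332]), 'gripper_force': 0.0, 'opening': 0.08541580260731635}
[-119.59587917   -0.31404621  -42.85783953] [-0.07107145 -0.73028172  0.64716946] [-173.51549395    0.22805311  -91.4435136 ] [ 0.46556399 -0.03376052  1.04524348]
side box 0.78 [290, 172, 434, 312] [ 0.525 -0.247  0.092] [ 0.441 -0.303  0.005] [ 0.667 -0.088  0.208]
side lid 0.6 [318, 170, 435, 287] [ 0.557 -0.248  0.125] [ 0.445 -0.298  0.067] [ 0.67  -0.202  0.216]
side bolt 0.75 [296, 216, 319, 247
[... 1899 characters left out ...]
 0.106]
top bottle 0.79 [401, 93, 424, 123] [ 0.756 -0.243  0.083] [ 0.744 -0.264  0.002] [ 0.78  -0.229  0.106]
top bottle 0.64 [235, 161, 264, 189] [0.621 0.119 0.05 ] [0.595 0.094 0.016] [0.648 0.148 0.054]
top tray 0.79 [179, 138, 285, 242] [0.58  0.177 0.008] [0.49  0.061 0.003] [0.686 0.267 0.037]
top jar 0.74 [236, 159, 265, 187] [0.621 0.121 0.05 ] [0.595 0.094 0.033] [0.649 0.148 0.054]
top jar 0.26 [292, 254, 324, 287] [ 0.402 -0.004  0.025] [ 0.375 -0.038  0.   ] [0.439 0.027 0.097]
top pump 0.73 [278, 116, 311, 154] [0.701 0.015 0.099] [ 0.684 -0.011  0.001] [0.742 0.046 0.154]
top tumbler 0.84 [290, 254, 323, 292] [ 0.404 -0.004  0.024] [ 0.375 -0.038  0.   ] [0.439 0.026 0.097]
```

Run:
```python
import cv2
a=cv2.imread("pics/side0.png")[140:330,200:460];b=cv2.imread("pics/top0.png")[80:310,170:460]
cv2.imwrite("pics/side0c.png",cv2.resize(a,(780,570),interpolation=2));cv2.imwrite("pics/top0c.png",cv2.resize(b,(754,598),interpolation=2))
```

```text
(no output)
```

View pics/side0c.png

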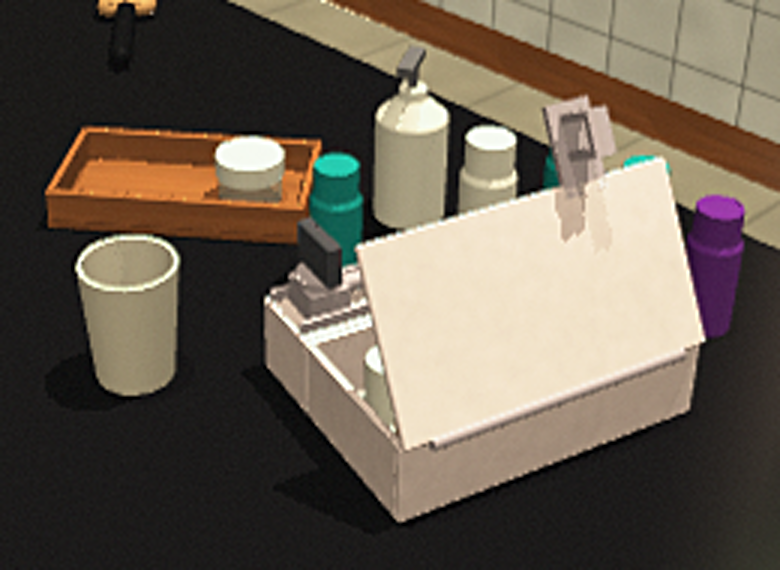

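View pics/top0c.png

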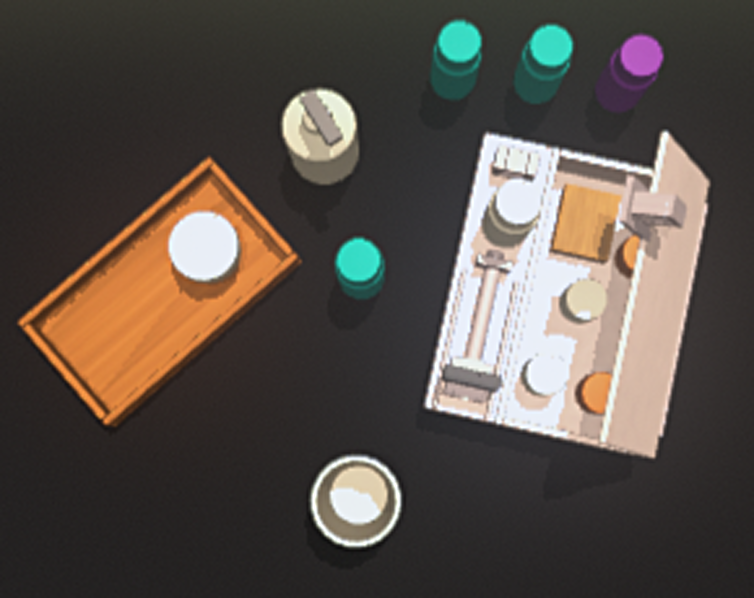

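Both crops show the same scene. These could be taken for the bottle (top view, full-image pixels):
- White bottle on the ledge: (368,159)
- Turquoise bottles: (308,183), (346,98) and (381,98)
- Purple bottle: (413,103)
- White or cream caps inside the box: (379,224) and (395,195)

I choose the white one standing on the ledge next to the keeper, at about (0.62,-0.14). Next I measure the poses.

```bash
cat > m.py <<'E'
from h import *
b=env.snapshot("top");W=world(b);ok=b["range_z"]>0
def rect(m):
    p=W[m][:,:2]
    (c,s,a)=cv2.minAreaRect(p.astype(np.float32)*1000); return np.round(c,1),np.round(s,1),round(a,2),len(p)
X,Y,Z=W[...,0],W[...,1],W[...,2]
m=ok&(Z>.054)&(Z<.066)&(X>.42)&(X<.72)&(Y>-.36)&(Y<-.06)
cc=cv2.connectedComponentsWithStats(m.astype(np.uint8),connectivity=8); print([rect(cc[1]==i) for i in range(1,cc[0]) if cc[2][i,4]>60])
m=ok&(Z>.030)&(Z<.040)&(X>.42)&(X<.72)&(Y>.03)&(Y<.32); m=cv2.morphologyEx(m.astype(np.uint8),cv2.MORPH_OPEN,np.ones((2,2),np.uint8))>0
print('tray',rect(m))
def circ(c,r,z0,z1):
    m=ok&(np.hypot(X-c[0],Y-c[1])<r)&(Z>z0)&(Z<z1); p=W[m]
    print(c,len(p),p.mean(0).round(4),[np.round(q,4) for q in cv2.minEnclosingCircle(p[:,:2].astype(np.float32))])
circ((.622,-.142),.05,.155,.17); circ((.62,.12),.05,.04,.06)
circ((.5,-.1),.05,.112,.13)
i=env.silhouettes(b,"knob")[0]
m=ok&(np.hypot(X-.5,Y+.1)<.05)&(Z>.112); print('knob bar',rect(m))
m=ok&(Z>.08)&(Z<.096)&(np.hypot(X-.67,Y+.16)<.05); print('keeper',rect(m))
m=ok&(Z>.08)&(X>.42)&(X<.7)&(Y<-.17); p=W[m]; print(p.min(0),p.max(0))
E
python3 m.py
python3 - <<'E'
import cv2
b=cv2.imread("pics/top0.png")[115:250,325:445]
cv2.imwrite("pics/cropb.png",cv2.resize(b,(528,594),interpolation=2))
E
```

```text
[(array([ 576.7, -175.9]), array([170.4, 240.2]), 75.86, 2051)]
tray (array([526.1, 113.7]), array([278.3, 225.6]), 38.5, 895)
(0.622, -0.142) 256 [ 0.6327 -0.1363  0.1633] [array([ 0.6333, -0.137 ]), np.float64(0.0181)]
(0.62, 0.12) 562 [0.6227 0.121  0.0503] [array([0.6233, 0.1218]), np.float64(0.0302)]
(0.5, -0.1) 133 [ 0.5019 -0.0996  0.121 ] [array([ 0.4997, -0.0994]), np.float64(0.023)]
knob bar (array([ 502.1, -100. ]), array([45.7, 12. ]), 75.75, 133)
keeper (array([ 681.8, -145.4]), array([36.1, 20.8]), 74.77, 161)
[ 0.42001161 -0.72527442  0.08000617] [ 0.6813135  -0.18846421  0.23122926]
```

View pics/cropb.png

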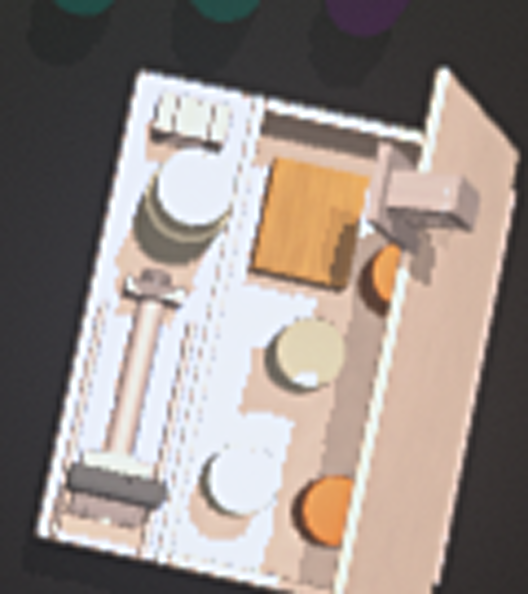

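The crop confirms it: the white bottle stands on the ledge at crop (195,190), between the guide bracket at (150,285) and the keeper at (190,120). Next come the tray, the lid angle and the first move.

```bash
cat >> h.py <<'E'
BY=np.deg2rad(-104.2); BO=np.array([.574,-.1853,0]); RB=R.from_euler('z',BY).as_matrix()
def tobox(P): return (P-BO)@RB
def frombox(p): return BO+RB@np.array(p)
def move(p,yaw,o=None):
    "tool-frame shift & z-turn from present pose to grasp-point p (m), tool straight down, yaw deg"
    o=o or env.observe(); Rt=R.from_euler('xyz',o["tcp_rot"],degrees=True)
    Rg=R.from_euler('xyz',[180,0,yaw],degrees=True)
    tcp=np.array(p)-Rg.as_matrix()@[0,0,.155]
    return (Rt.inv()*Rg).as_rotvec(degrees=True).round(1), Rt.inv().apply(tcp-o["position"]).round(4)
E
python3 - <<'E'
from h import *
a=env.snapshot("side");b=env.snapshot("top")
for s in(a,b):
    W=world(s);ok=s["range_z"]>0
    d=env.silhouettes(s,"tray")[0]; p=W[d["region"]&ok]; p=p[(p[:,2]>.02)&(p[:,2]<.042)]
    c=np.median(p,0)[:2]; 
    r=cv2.minAreaRect((p[:,:2]*1000).astype(np.float32)); print('tray',r,len(p))
    d=env.silhouettes(s,"lid")[0]; q=tobox(W[d["region"]&ok]); q=q[(q[:,2]>.075)&(q[:,0]>-.0)&(np.abs(q[:,1])<.125)]
    for lo in np.arange(.08,.25,.02):
        k=q[(q[:,2]>lo)&(q[:,2]<lo+.02)]
        if len(k):print(lo.round(2),len(k),np.percentile(k[:,0],[5,50,95]).round(3),np.percentile(k[:,1],[2,98]).round(3))
q=tobox(world(b)[b["range_z"]>0]); q=q[(np.abs(q[:,0])<.1)&(np.abs(q[:,1])<.125)&(q[:,2]>.18)]; print(q.max(0),q.min(0))
print(move(frombox([-.0625,.0455,.122+.13]),75.8))
E
```

```text
tray ((588.754638671875, 161.54408264160156), (127.113525390625, 221.51026916503906), 40.08597183227539) 1026
0.08 1259 [0.08  0.086 0.092] [-0.115  0.115]
0.1 1255 [0.069 0.074 0.08 ] [-0.115  0.116]
0.12 1274 [0.057 0.063 0.069] [-0.115  0.115]
0.14 1268 [0.046 0.052 0.058] [-0.116  0.115]
0.16 1106 [0.036 0.042 0.047] [-0.115  0.116]
0.18 149 [0.023 0.031 0.036] [0.036 0.069]
0.2 226 [0.013 0.022 0.055] [0.037 0.066]
0.22 96 [0.011 0.041 0.047] [0.037 0.065]
tray ((0.0, 0.0), (0.0, 0.0), 0.0) 0
0.08 369 [0.08  0.085 0.09 ] [-0.114  0.115]
0.1 360 [0.069 0.074 0.079] [-0.116  0.113]
0.12 368 [0.057 0.063 0.067] [-0.115  0.115]
0.14 390 [0.046 0.051 0.056] [-0.116  0.113]
0.16 586 [0.033 0.038 0.045] [-0.114  0.113]
0.18 57 [0.023 0.03  0.041] [0.035 0.068]
0.2 146 [0.009 0.019 0.054] [0.036 0.068]
0.22 165 [0.008 0.029 0.044] [0.038 0.066]
[0.05591414 0.06934134 0.2332984 ] [0.00662964 0.03461774 0.18072738]
(array([ 0. ,  0. , 83.8]), array([-0.6411, -0.5317, -0.0023]))
  return _methods._mean(a, axis=axis, dtype=dtype,
  ret = um.true_divide(
```

Request:
{"fn": "play_rows", "kwargs": {
  "targets": [0,0,83.8,-0.641,-0.532,-0.002,0.085,0,0,83.8,-0.641,-0.532,-0.002,0.085,0,0,83.8,-0.641,-0.532,-0.002,0.085,0,0,83.8,-0.641,-0.532,-0.002,0.085,0,0,83.8,-0.641,-0.532,-0.002,0.085,0,0,83.8,-0.641,-0.532,-0.002,0.085,0,0,83.8,-0.641,-0.532,-0.002,0.085,0,0,83.8,-0.641,-0.532,-0.002,0.085],
  "force": 40
}}

```text
time_s: 2.07
position: [0.3845, 0.2951, 0.4057]
tcp_rot: [180.0, -0.0, 102.0]
contact_force: [1.1, 1.1, 0.5]
opening: 0.0854
gripper_force: 0.0
```

Run:
```python
from h import *
print(move(frombox([-.0625,.0455,.122+.13]),75.8))
```

```text
(array([ 0. , -0. , 26.2]), array([-0.4733,  0.154 , -0.0013]))
```

Request:
{"fn": "play_rows", "kwargs": {
  "targets": [0,0,26.2,-0.473,0.154,-0.001,0.085,0,0,26.2,-0.473,0.154,-0.001,0.085,0,0,26.2,-0.473,0.154,-0.001,0.085,0,0,26.2,-0.473,0.154,-0.001,0.085,0,0,26.2,-0.473,0.154,-0.001,0.085,0,0,26.2,-0.473,0.154,-0.001,0.085,0,0,26.2,-0.473,0.154,-0.001,0.085,0,0,26.2,-0.473,0.154,-0.001,0.085]
}}

```text
time_s: 2.73
position: [0.5531, 0.0072, 0.4064]
tcp_rot: [180.0, -0.0, 76.1]
contact_force: [1.0, 0.2, -0.8]
opening: 0.0849
gripper_force: 0.0
```

Run:
```python
from h import *
o=env.observe(); s=env.snapshot("wrist"); W=world(s,o); ok=s["range_z"]>0
save("pics/w1.png",s["frame"])
q=tobox(W); 
m=ok&(q[...,2]>.157)&(q[...,2]<.17)&(np.hypot(q[...,0]+.063,q[...,1]-.045)<.05); p=q[m]
print('cap',len(p),p.mean(0) if len(p) else 0,[np.round(x,4) for x in cv2.minEnclosingCircle(p[:,:2].astype(np.float32))] if len(p) else 0)
for n,c,z0,z1 in(('knob',(-.065,-.09),.112,.13),('keep',(-.065,.095),.08,.096)):
    m=ok&(q[...,2]>z0)&(q[...,2]<z1)&(np.hypot(q[...,0]-c[0],q[...,1]-c[1])<.04); p=q[m]
    print(n,len(p),cv2.minAreaRect((p[:,:2]*1000).astype(np.float32)) if len(p) else 0)
print(o["position"],o["tcp_rot"],move(frombox([-.0625,.0455,.122]),75.8))
```

```text
cap 0 0 0
knob 729 ((-64.60971069335938, -89.73213195800781), (12.078222274780273, 46.51114273071289), 89.58893585205078)
keep 257 ((-78.60624694824219, 96.71969604492188), (22.097408294677734, 11.650483131408691), 75.30474853515625)
[0.55308751 0.00718078 0.4064077 ] [ 1.79967722e+02 -1.29309773e-02  7.61051654e+01] (array([0.3, 0.1, 0.2]), array([-0.1151,  0.1076,  0.1305]))
```

Request:
{"fn": "play_rows", "kwargs": {
  "targets": [0,0,0,-0.03,0.028,0,0.085,0,0,0,-0.06,0.056,0,0.085,0,0,0,-0.09,0.084,0,0.085,0,0,0,-0.115,0.1075,0,0.085,0,0,0,-0.115,0.1075,0,0.085,0,0,0,-0.115,0.1075,0,0.085]
}}

```text
time_s: 3.28
position: [0.6296, -0.1297, 0.4057]
tcp_rot: [-180.0, -0.0, 76.0]
contact_force: [-0.2, -0.0, -0.3]
opening: 0.0857
gripper_force: 0.0
```

Run:
```python
from h import *
o=env.observe(); s=env.snapshot("wrist"); W=world(s,o); ok=s["range_z"]>0
save("pics/w2.png",s["frame"])
q=tobox(W); 
m=ok&(q[...,2]>.157)&(q[...,2]<.17)&(np.hypot(q[...,0]+.063,q[...,1]-.045)<.05); p=q[m]
print('cap',len(p),p.mean(0) if len(p) else 0,[np.round(x,4) for x in cv2.minEnclosingCircle(p[:,:2].astype(np.float32))] if len(p) else 0)
print(o["position"],o["tcp_rot"],move(frombox([-.0625,.0455,.122]),75.8))
```

```text
cap 2277 [-0.06246701  0.04687308  0.16411177] [array([-0.0613,  0.0467]), np.float64(0.0181)]
[ 0.62963121 -0.12974439  0.40565768] [-1.79977538e+02 -7.25339015e-04  7.59702133e+01] (array([-0.1, -0. ,  0.2]), array([-0.0061,  0.0061,  0.1287]))
```

View pics/w2.png

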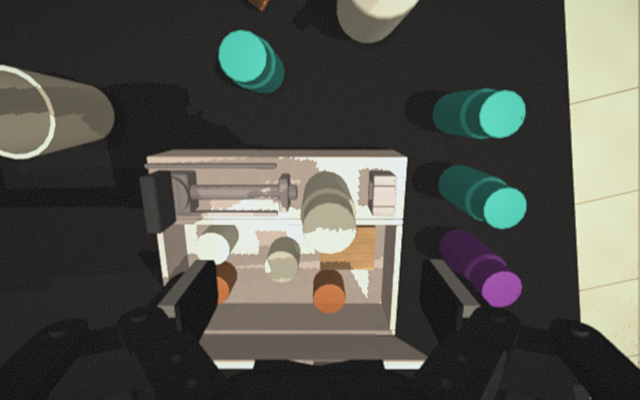

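The wrist view shows the bottle between the fingers at (330,200), with the lid clear at the lower edge. I go down.

Request:
{"fn": "play_rows", "kwargs": {
  "targets": [0,0,0,-0.006,0.0074,0.01,0.085,0,0,0,-0.006,0.0074,0.04,0.085,0,0,0,-0.006,0.0074,0.07,0.085,0,0,0,-0.006,0.0074,0.1,0.085,0,0,0,-0.006,0.0074,0.12,0.085,0,0,0,-0.006,0.0074,0.1285,0.085,0,0,0,-0.006,0.0074,0.1285,0.085]
}}

```text
time_s: 3.92
position: [0.634, -0.1347, 0.2752]
tcp_rot: [-179.8, 0.0, 76.2]
contact_force: [-0.4, -0.6, -0.4]
opening: 0.085
gripper_force: 0.0
```

Run:
```python
from h import *
o=env.observe();print(o["contact_force"],move(frombox([-.0625,.0468,.122]),75.8))
```

```text
[-0.37142574 -0.58950155 -0.44939806] (array([-0.2,  0. ,  0.4]), array([-0.0012,  0.001 , -0.0018]))
```

Request:
{"fn": "play_rows", "kwargs": {
  "targets": [0,0,0,0,0.001,0,0.06,0,0,0,0,0.001,0,0.045,0,0,0,0,0.001,0,0.03,0,0,0,0,0.001,0,0.03,0,0,0,0,0.001,0,0.03,0,0,0,0,0.001,0,0.03,0,0,0,0,0.001,0,0.03,0,0,0,0,0.001,0,0.03],
  "force": 40
}}

```text
time_s: 4.58
position: [0.6363, -0.136, 0.2795]
tcp_rot: [179.9, -0.0, 76.1]
contact_force: [-2.0, 0.5, 5.4]
opening: 0.0409
gripper_force: 39.8
```

Request:
{"fn": "play_rows", "kwargs": {
  "targets": [0,0,0,0,0,-0.01,0.03,0,0,0,0,0,-0.03,0.03,0,0,0,0,0,-0.055,0.03,0,0,0,0,0,-0.08,0.03,0,0,0,0,0,-0.105,0.03,0,0,0,0,0,-0.125,0.03,0,0,0,0,0,-0.135,0.03,0,0,0,0,0,-0.135,0.03]
}}

```text
time_s: 5.25
position: [0.6364, -0.1361, 0.4161]
tcp_rot: [179.7, -0.0, 76.1]
contact_force: [0.4, 0.1, -1.4]
opening: 0.0407
gripper_force: 40.7
```

Run:
```python
from h import *
o=env.observe();print(o["contact_force"],o["position"],move([.560,.196,.26],o["tcp_rot"][2]))
s=env.snapshot("side");save("pics/s3.png",cv2.resize(s["frame"][80:330,200:460],(624,600)))
for d in env.silhouettes(s,"bottle")[:3]:
    p=world(s)[d["region"]&(s["range_z"]>0)];print(d["score"],p.min(0),p.max(0))
```

```text
[ 0.41172772  0.09274315 -1.42082851] [ 0.63640506 -0.13607465  0.41612427] (array([ 0.3, -0. , -0. ]), array([ 0.304 , -0.1539,  0.0004]))
0.92 [ 0.6676984  -0.30155587 -0.75999998] [2.14386904 0.52804256 0.10622019]
0.62 [ 0.60957696 -0.16056888 -0.75681222] [2.20455335 1.25152942 0.30233967]
0.58 [ 0.45235778 -0.18989246  0.02097476] [0.69274895 0.10584367 0.17427933]
```

View pics/s3.png

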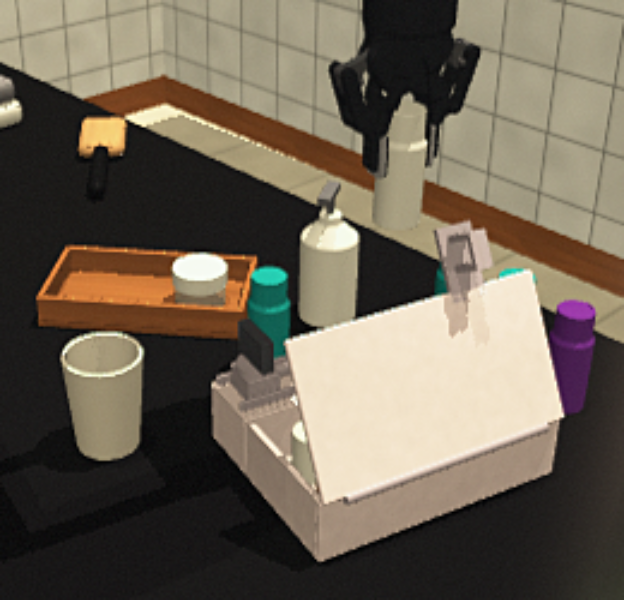

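Picture: the bottle hangs upright in the fingers at (400,170), clear of everything, and nothing else has moved. I carry it to the tray.

Request:
{"fn": "play_rows", "kwargs": {
  "targets": [0,0,0,0.01,-0.005,0,0.03,0,0,0,0.03,-0.015,0,0.03,0,0,0,0.057,-0.029,0,0.03,0,0,0,0.085,-0.043,0,0.03,0,0,0,0.113,-0.057,0,0.03,0,0,0,0.141,-0.071,0,0.03,0,0,0,0.169,-0.0855,0,0.03,0,0,0,0.197,-0.1,0,0.03]
}}

```text
time_s: 6.02
position: [0.5848, 0.0812, 0.4109]
tcp_rot: [-179.8, 0.0, 76.1]
contact_force: [0.4, -0.2, -1.2]
opening: 0.0408
gripper_force: 40.7
```

Request:
{"fn": "play_rows", "kwargs": {
  "targets": [0,0,0,0.028,-0.014,0,0.03,0,0,0,0.053,-0.027,0,0.03,0,0,0,0.076,-0.038,0,0.03,0,0,0,0.094,-0.047,0,0.03,0,0,0,0.104,-0.052,0,0.03,0,0,0,0.107,-0.054,0,0.03,0,0,0,0.107,-0.054,0,0.03]
}}

```text
time_s: 6.6
position: [0.5588, 0.1967, 0.4117]
tcp_rot: [-179.9, 0.1, 76.2]
contact_force: [-0.7, 0.8, -0.9]
opening: 0.0408
gripper_force: 40.7
```

Run:
```python
from h import *
o=env.observe();print(o["position"],move([.560,.196,.0715],o["tcp_rot"][2]))
s=env.snapshot("wrist");W=world(s,o);save("pics/w4.png",s["frame"])
d=env.silhouettes(s,"tray")[0];p=W[d["region"]&(s["range_z"]>0)];p=p[(p[:,2]>.02)&(p[:,2]<.042)];print(d["score"],cv2.minAreaRect((p[:,:2]*1000).astype(np.float32)),len(p))
```

```text
[0.55881638 0.19666499 0.41174288] (array([-0.1,  0.1, -0. ]), array([-0.0002,  0.0016,  0.1852]))
0.56 ((588.924072265625, 162.7073974609375), (120.47526550292969, 219.68118286132812), 40.31349182128906) 3680
```

View pics/w4.png

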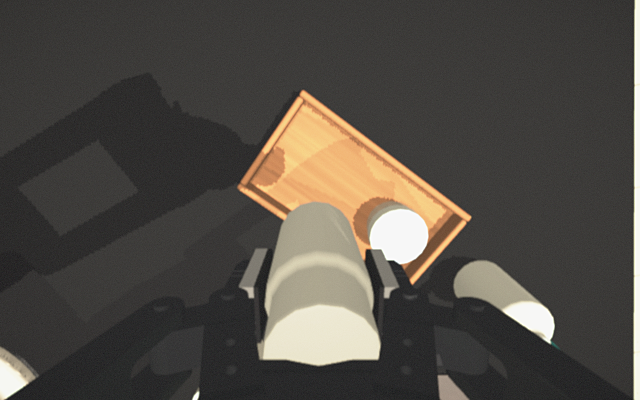

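The fit of the tray now matches its given size (120 x 220), and the bottle is above the tray's free half, with the jar at (398,235). I lower it.

Request:
{"fn": "play_rows", "kwargs": {
  "targets": [0,0,0,0,0.0015,0.01,0.03,0,0,0,0,0.0015,0.04,0.03,0,0,0,0,0.0015,0.075,0.03,0,0,0,0,0.0015,0.11,0.03,0,0,0,0,0.0015,0.14,0.03,0,0,0,0,0.0015,0.16,0.03,0,0,0,0,0.0015,0.17,0.03,0,0,0,0,0.0015,0.172,0.03]
}}

```text
time_s: 7.37
position: [0.5603, 0.1946, 0.2382]
tcp_rot: [-179.8, 0.1, 76.1]
contact_force: [-1.8, 0.4, -1.0]
opening: 0.0407
gripper_force: 40.7
```

Request:
{"fn": "play_rows", "kwargs": {
  "targets": [0,0,0,0,0,0.002,0.03,0,0,0,0,0,0.004,0.03,0,0,0,0,0,0.006,0.03,0,0,0,0,0,0.008,0.03,0,0,0,0,0,0.009,0.03,0,0,0,0,0,0.009,0.03]
}}

```text
time_s: 7.87
position: [0.5608, 0.1958, 0.232]
tcp_rot: [180.0, -0.0, 76.1]
contact_force: [-0.3, 0.1, -1.6]
opening: 0.0412
gripper_force: 40.7
```

Request:
{"fn": "play_rows", "kwargs": {
  "targets": [0,0,0,0,0,0.001,0.03,0,0,0,0,0,0.002,0.03,0,0,0,0,0,0.003,0.03,0,0,0,0,0,0.003,0.03]
}}

```text
time_s: 8.2
position: [0.5607, 0.1957, 0.2285]
tcp_rot: [-180.0, 0.0, 76.1]
contact_force: [0.9, 0.4, -2.0]
opening: 0.0409
gripper_force: 40.7
```

Request:
{"fn": "play_rows", "kwargs": {
  "targets": [0,0,0,0,0,0.001,0.03,0,0,0,0,0,0.002,0.03,0,0,0,0,0,0.002,0.03]
}}

```text
time_s: 8.45
position: [0.5608, 0.1958, 0.2266]
tcp_rot: [180.0, -0.0, 76.1]
contact_force: [-0.1, 0.1, -1.2]
opening: 0.041
gripper_force: 40.7
```

Request:
{"fn": "play_rows", "kwargs": {
  "targets": [0,0,0,0,0,0.001,0.03,0,0,0,0,0,0.002,0.03,0,0,0,0,0,0.002,0.03]
}}

```text
time_s: 8.7
position: [0.5609, 0.196, 0.2264]
tcp_rot: [180.0, -0.0, 76.1]
contact_force: [-6.4, 1.0, 18.0]
opening: 0.0413
gripper_force: 42.5
```

Request:
{"fn": "play_rows", "kwargs": {
  "targets": [0,0,0,0,0,0.001,0.03,0,0,0,0,0,0.0015,0.03,0,0,0,0,0,0.0015,0.03]
}}

```text
time_s: 8.95
position: [0.561, 0.1961, 0.2262]
tcp_rot: [180.0, -0.1, 76.1]
contact_force: [-10.9, -0.7, 33.1]
opening: 0.0411
gripper_force: 43.9
```

Contact made. I ease off and open.

Request:
{"fn": "play_rows", "kwargs": {
  "targets": [0,0,0,0,0,-0.001,0.03,0,0,0,0,0,-0.003,0.03,0,0,0,0,0,-0.003,0.05,0,0,0,0,0,-0.003,0.06,0,0,0,0,0,-0.003,0.07,0,0,0,0,0,-0.003,0.08,0,0,0,0,0,-0.003,0.085,0,0,0,0,0,-0.003,0.085]
}}

```text
time_s: 9.62
position: [0.5608, 0.1957, 0.2259]
tcp_rot: [-180.0, 0.0, 76.1]
contact_force: [-0.1, 0.3, -0.2]
opening: 0.085
gripper_force: 0.0
```

Request:
{"fn": "play_rows", "kwargs": {
  "targets": [0,0,0,0,0,-0.003,0.085,0,0,0,0,0,-0.02,0.085,0,0,0,0,0,-0.04,0.085,0,0,0,0,0,-0.07,0.085,0,0,0,0,0,-0.1,0.085,0,0,0,0,0,-0.135,0.085,0,0,0,0,0,-0.17,0.085,0,0,0,0,0,-0.2,0.085]
}}

```text
time_s: 10.28
position: [0.5607, 0.1957, 0.4289]
tcp_rot: [179.9, -0.0, 76.1]
contact_force: [0.9, 0.2, -0.3]
opening: 0.0848
gripper_force: 0.0
```

Run:
```python
from h import *
o=env.observe();s=env.snapshot("side");W=world(s)
save("pics/s5.png",cv2.resize(s["frame"][120:280,180:340],(600,600)))
m=(s["range_z"]>0)&(np.hypot(W[...,0]-.56,W[...,1]-.196)<.06)&(W[...,2]>.045)
p=W[m]; print(len(p),p[:,2].max()); 
for lo in(.045,.06,.07,.085,.1):
    k=p[(p[:,2]>lo)&(p[:,2]<lo+.012)]; print(lo,len(k),k.mean(0) if len(k) else'')
th=1.06
# waypoint: closed fingertip outside lid, box coords; grasp pt = tip+18mm
print(o["position"],move(frombox([.10,-.02,.30]),o["tcp_rot"][2]))
```

```text
3932 0.5115069417354657
0.045 74 [0.55042173 0.18178141 0.05079326]
0.06 67 [0.55019025 0.18140983 0.06595648]
0.07 74 [0.55054181 0.18165461 0.076575  ]
0.085 62 [0.55176366 0.18308853 0.09112035]
0.1 100 [0.55403519 0.18827944 0.10768775]
[0.56065993 0.19572263 0.42885419] (array([ 0.5, -0.3,  0. ]), array([-0.4673,  0.0827, -0.0219]))
```

View pics/s5.png

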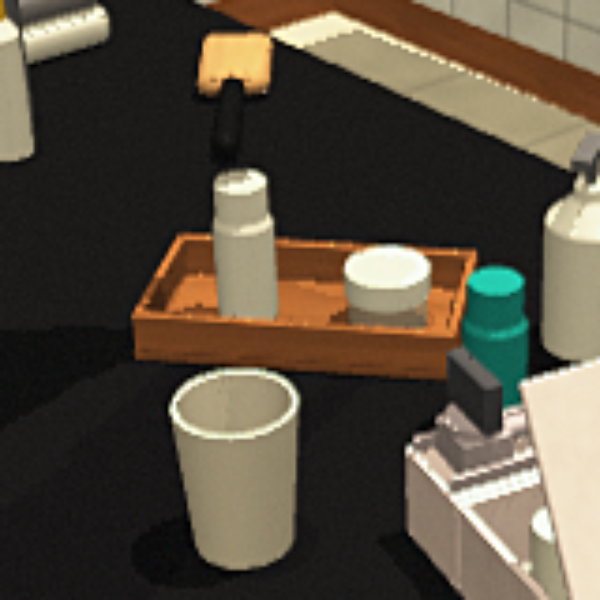

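The bottle stands upright on the tray floor at (245,250), and the jar is undisturbed at (388,285). Now the lid: I close the fingers and go round behind its outer face.

Request:
{"fn": "play_rows", "kwargs": {
  "targets": [0,0,0,-0.03,0.0,-0.02,0.04,0,0,0,-0.467,0.073,-0.022,0,0,0,0,-0.467,0.073,-0.022,0,0,0,0,-0.467,0.073,-0.022,0,0,0,0,-0.467,0.073,-0.022,0,0,0,0,-0.467,0.073,-0.022,0,0,0,0,-0.467,0.073,-0.022,0,0,0,0,-0.467,0.073,-0.022,0]
}}

```text
time_s: 11.0
position: [0.5305, -0.1261, 0.4476]
tcp_rot: [180.0, -0.0, 76.1]
contact_force: [1.7, 0.6, 0.2]
opening: -0.0002
gripper_force: 0.0
```

Run:
```python
from h import *
o=env.observe();print(o["position"],o["opening"],move(frombox([.10,-.03,.30]),75.8), move(frombox([.075,-.03,.185]),75.8))
```

```text
[ 0.53053324 -0.12608249  0.4476171 ] -0.0001896117743041117 (array([ 0. , -0. ,  0.3]), array([-0.1469,  0.0258, -0.0074])) (array([ 0. , -0. ,  0.3]), array([-0.1219,  0.0259,  0.1076]))
```

Request:
{"fn": "play_rows", "kwargs": {
  "targets": [0,0,0.3,-0.147,0.026,-0.007,0,0,0,0.3,-0.147,0.026,-0.007,0,0,0,0.3,-0.147,0.026,-0.007,0,0,0,0.3,-0.147,0.026,-0.007,0,0,0,0.3,-0.142,0.026,0.03,0,0,0,0.3,-0.132,0.026,0.065,0,0,0,0.3,-0.122,0.026,0.1,0,0,0,0.3,-0.122,0.026,0.107,0]
}}

```text
time_s: 11.67
position: [0.5253, -0.2472, 0.3351]
tcp_rot: [-179.5, -0.1, 75.8]
contact_force: [-1.1, 1.3, -0.4]
opening: -0.0002
gripper_force: 0.0
```

Run:
```python
from h import *
o=env.observe();print(o["position"],o["contact_force"])
for x,z in((.0574,.1589),(.0337,.1431),(.0186,.1271),(.007,.1083),(-.0006,.0878),(-.0029,.077),(-.004,.066)): print(move(frombox([x,-.03,z+.018]),75.8)[1])
```

```text
[ 0.52532509 -0.24717113  0.33509702] [-1.11110236  1.25724399 -0.42801951]
[0.0145 0.002  0.0032]
[0.0382 0.0022 0.0191]
[0.0532 0.0023 0.0351]
[0.0648 0.0025 0.0539]
[0.0724 0.0026 0.0744]
[0.0746 0.0027 0.0852]
[0.0757 0.0028 0.0962]
```

Request:
{"fn": "play_rows", "kwargs": {
  "targets": [0,0,0,0.007,0.001,0.003,0,0,0,0,0.0145,0.002,0.004,0,0,0,0,0.023,0.002,0.009,0,0,0,0,0.031,0.002,0.014,0,0,0,0,0.038,0.002,0.019,0,0,0,0,0.046,0.002,0.027,0,0,0,0,0.053,0.002,0.035,0,0,0,0,0.053,0.002,0.035,0]
}}

```text
time_s: 12.33
position: [0.5418, -0.1964, 0.3038]
tcp_rot: [-179.9, -0.0, 75.9]
contact_force: [0.1, -0.3, 0.1]
opening: 0.0001
gripper_force: 0.0
```

```bash
cat > lid.py <<'E'
from h import *
o=env.observe();print(o["position"],o["contact_force"])
s=env.snapshot("side");q=tobox(world(s));ok=s["range_z"]>0
for y0,y1 in((-.11,-.08),(.08,.11)):
    m=ok&(q[...,1]>y0)&(q[...,1]<y1)&(q[...,0]>.03)&(q[...,0]<.085)&(q[...,2]>.062)&(q[...,2]<.2);p=q[m]
    if len(p)>20:
        x=p[:,0]-.095;z=p[:,2]-.06; l=np.polyfit(x,z,1); print(len(p),'lid angle',np.arctan(-l[0]))
for x,z in((.0186,.1271),(.007,.1083),(-.0006,.0878),(-.0029,.077),(-.004,.066)): print(move(frombox([x,-.03,z+.018]),75.8)[1])
E
python3 lid.py
```

```text
[ 0.54183568 -0.19636022  0.30379091] [ 0.09332805 -0.31382423  0.14785502]
509 lid angle 0.6374202124450069
400 lid angle 0.6342896636526636
[ 0.0006 -0.0016  0.0042]
[ 0.0122 -0.0016  0.023 ]
[ 0.0198 -0.0015  0.0435]
[ 0.0221 -0.0015  0.0543]
[ 0.0232 -0.0014  0.0653]
```

The lid is at 0.635 rad, following the model. I carry on.

Request:
{"fn": "play_rows", "kwargs": {
  "targets": [0,0,0,0.004,0,0.01,0,0,0,0,0.009,0,0.017,0,0,0,0,0.013,0,0.025,0,0,0,0,0.016,0,0.033,0,0,0,0,0.019,0,0.041,0,0,0,0,0.021,0,0.05,0,0,0,0,0.023,0,0.058,0,0,0,0,0.023,0,0.06,0]
}}

```text
time_s: 13.05
position: [0.5473, -0.1752, 0.2437]
tcp_rot: [-179.9, -0.0, 75.8]
contact_force: [-0.4, 0.6, 1.0]
opening: -0.0001
gripper_force: 0.5
```

```bash
python3 lid.py
```

```text
[ 0.54726546 -0.17516017  0.24367441] [-0.3706415   0.64469804  0.99985773]
293 lid angle 0.04286925106694176
217 lid angle 0.04042267757701222
[-0.0217 -0.0018 -0.0562]
[-0.0101 -0.0017 -0.0374]
[-0.0025 -0.0017 -0.0169]
[-0.0002 -0.0016 -0.0061]
[ 0.0009 -0.0016  0.0049]
```

Request:
{"fn": "play_rows", "kwargs": {
  "targets": [0,0,0,0,0,0.002,0,0,0,0,0,0,0.004,0,0,0,0,0,0,0.005,0,0,0,0,0,0,0.006,0,0,0,0,0,0,0.006,0]
}}

```text
time_s: 13.52
position: [0.5478, -0.1758, 0.2396]
tcp_rot: [180.0, 0.0, 75.8]
contact_force: [-0.9, 0.1, -0.4]
opening: 0.0002
gripper_force: 0.0
```

```bash
python3 lid.py
```

```text
[ 0.54781209 -0.1757619   0.23956219] [-0.90876662  0.14421505 -0.39564743]
284 lid angle -0.0009126540994208669
221 lid angle 0.003525402509104244
[-0.0214 -0.0023 -0.0605]
[-0.0098 -0.0023 -0.0417]
[-0.0022 -0.0023 -0.0212]
[ 0.0001 -0.0023 -0.0104]
[ 0.0012 -0.0023  0.0006]
```

Request:
{"fn": "play_rows", "kwargs": {
  "targets": [0,0,0,0,0,0.0015,0,0,0,0,0,0,0.0025,0,0,0,0,0,0,0.0025,0,0,0,0,0,0,-0.01,0,0,0,0,0,0,-0.04,0.02,0,0,0,0,0,-0.08,0.04,0,0,0,0,0,-0.1,0.045,0,0,0,0,0,-0.1,0.045]
}}

```text
time_s: 14.23
position: [0.5494, -0.1762, 0.3448]
tcp_rot: [179.5, 0.0, 75.8]
contact_force: [0.6, -0.6, 0.6]
opening: 0.0448
gripper_force: 0.0
```

```bash
python3 lid.py
python3 - <<'E'
from h import *
o=env.observe();print(move(frombox([-.0648,-.0897,.185]),75.8),move(frombox([-.0648,-.0897,.112]),75.8))
E
```

```text
[ 0.54936413 -0.17624924  0.34481159] [ 0.57110419 -0.56438448  0.63749741]
276 lid angle 0.004257663410572733
225 lid angle 0.005130890287564367
[-0.0214 -0.0034  0.0422]
[-0.0098 -0.0035  0.061 ]
[-0.0022 -0.0036  0.0815]
[ 0.0001 -0.0036  0.0923]
[ 0.0012 -0.0037  0.1033]
(array([0.3, 0. , 0. ]), array([ 0.062 , -0.0628,  0.002 ])) (array([0.3, 0. , 0. ]), array([ 0.062 , -0.0632,  0.075 ]))
```

The lid is shut (about 0.005 rad). Now I go above the knob and check it with the wrist camera.

Request:
{"fn": "play_rows", "kwargs": {
  "targets": [0,0,0,0.02,-0.021,0,0.045,0,0,0,0.041,-0.042,0,0.045,0,0,0,0.062,-0.063,0,0.045,0,0,0,0.062,-0.063,0,0.045,0,0,0,0.062,-0.063,0,0.045]
}}

```text
time_s: 14.7
position: [0.5009, -0.0991, 0.3385]
tcp_rot: [-179.9, 0.0, 75.9]
contact_force: [0.8, -0.4, 0.2]
opening: 0.0449
gripper_force: 0.0
```

Run:
```python
from h import *
o=env.observe();s=env.snapshot("wrist");q=tobox(world(s,o));ok=s["range_z"]>0;save("pics/w6.png",s["frame"])
m=ok&(q[...,2]>.112)&(q[...,2]<.128)&(np.hypot(q[...,0]+.065,q[...,1]+.09)<.035);p=q[m]
if len(p): print(len(p),cv2.minAreaRect((p[:,:2]*1000).astype(np.float32)),p[:,2].max())
print(o["position"],o["tcp_rot"],move(frombox([-.0648,-.0897,.112]),75.8))
s=env.snapshot("top");q=tobox(world(s));ok=s["range_z"]>0
m=ok&(q[...,2]>.07)&(q[...,2]<.11)&(q[...,0]<-.03)&(q[...,0]>-.1)&(q[...,1]>.02)&(q[...,1]<.08);p=q[m];print('staple',p[:,2].max(),p.min(0),p.max(0))
```

```text
1592 ((-64.46678924560547, -89.36783599853516), (46.151248931884766, 11.764214515686035), 0.07017035782337189) 0.12426495540460092
[ 0.50089313 -0.09912679  0.33849038] [-1.79891890e+02  9.78474146e-03  7.59215305e+01] (array([-0. ,  0. ,  0.1]), array([-0.0003,  0.0014,  0.0718]))
staple 0.09954320772025449 [-0.08104822  0.04357506  0.07017603] [-0.04561992  0.06058204  0.09954321]
```

View pics/w6.png

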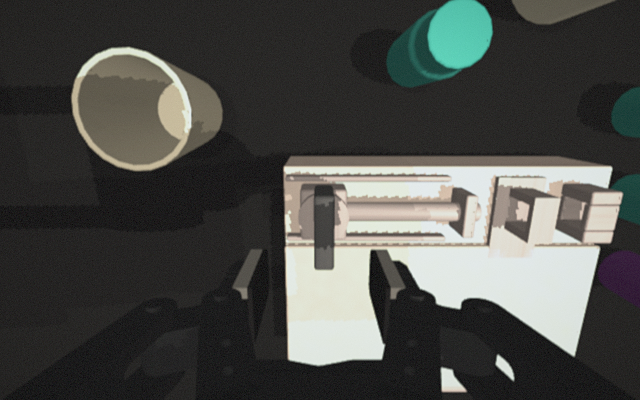

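The picture shows the staple at (525,215) down over the bolt's path, with the rod in line with it at (400,210) and the grip bar centred between the fingers. I go down on the knob.

Request:
{"fn": "play_rows", "kwargs": {
  "targets": [0,0,0,0,0.0015,0.01,0.045,0,0,0,0,0.0015,0.03,0.045,0,0,0,0,0.0015,0.05,0.045,0,0,0,0,0.0015,0.065,0.045,0,0,0,0,0.0015,0.07,0.045,0,0,0,0,0.0015,0.07,0.03,0,0,0,0,0.0015,0.07,0.005,0,0,0,0,0.0015,0.07,0.005],
  "force": 40
}}

```text
time_s: 15.47
position: [0.5038, -0.1008, 0.27]
tcp_rot: [179.9, 0.0, 75.8]
contact_force: [1.1, -1.2, -2.8]
opening: 0.0112
gripper_force: 42.1
```

Request:
{"fn": "play_rows", "kwargs": {
  "targets": [0,0,0,0,0,0,0.005,0,0,0,0,0,0,0.005,0,0,0,0,0,0,0.005]
}}

```text
time_s: 15.72
position: [0.5037, -0.1007, 0.27]
tcp_rot: [179.9, 0.0, 75.8]
contact_force: [1.7, -2.1, -3.6]
opening: 0.0113
gripper_force: 42.2
```

Run:
```python
from h import *
o=env.observe();print(o["position"],o["tcp_rot"],o["contact_force"],o["moment"],move(frombox([-.0648,-.0897,.112]),75.8))
```

```text
[ 0.50367715 -0.10070395  0.27001979] [1.79904590e+02 1.52160683e-02 7.58306398e+01] [ 1.65120672 -2.13681398 -3.60299054] [-0.49604986 -0.25995894  0.0408841 ] (array([0.1, 0. , 0. ]), array([ 0.    , -0.0008,  0.003 ]))
```

Request:
{"fn": "play_rows", "kwargs": {
  "targets": [0,0,0,0,0.006,0,0.005,0,0,0,0,0.016,0,0.005,0,0,0,0,0.028,0,0.005,0,0,0,0,0.04,0,0.005,0,0,0,0,0.052,0,0.005,0,0,0,0,0.062,0,0.005,0,0,0,0,0.07,0,0.005,0,0,0,0,0.07,0,0.005]
}}

```text
time_s: 16.38
position: [0.5732, -0.1182, 0.27]
tcp_rot: [179.8, 0.0, 75.8]
contact_force: [2.3, -3.7, 4.4]
opening: 0.0111
gripper_force: 43.4
```

Request:
{"fn": "play_rows", "kwargs": {
  "targets": [0,0,0,0,0.004,0,0.005,0,0,0,0,0.008,0,0.005,0,0,0,0,0.01,0,0.005,0,0,0,0,0.01,0,0.005]
}}

```text
time_s: 16.72
position: [0.5769, -0.1191, 0.2698]
tcp_rot: [-179.2, 0.0, 75.8]
contact_force: [-27.2, 4.9, 31.9]
opening: 0.0112
gripper_force: 47.3
```

Run:
```python
from h import *
o=env.observe();print(RB.T@o["contact_force"],o["moment"],tobox(o["position"]),o["tcp_rot"],o["joint_pos"])
```

```text
[  1.94797078 -27.57819105  31.92486999] [0.71858982 4.3285043  0.02059446] [-0.06492639 -0.01348057  0.26975108] [-1.79217384e+02  1.69630743e-02  7.58204214e+01] [-1.18111797e+01  2.63291306e+01  1.03938161e+02  1.99447860e-02
  5.05153587e+01  2.35572734e+00]
```

Travel has stopped short, with 28 N resisting. I ease off a little and look.

Request:
{"fn": "play_rows", "kwargs": {
  "targets": [0,0,0,0,-0.002,0,0.005,0,0,0,0,-0.004,0,0.005,0,0,0,0,-0.004,0,0.005]
}}

```text
time_s: 16.97
position: [0.5751, -0.1186, 0.2699]
tcp_rot: [-179.7, 0.0, 75.8]
contact_force: [-12.7, 1.3, 14.7]
opening: 0.0116
gripper_force: 45.1
```

Run:
```python
from h import *
o=env.observe();print(RB.T@o["contact_force"],o["moment"],tobox(o["position"]),o["tcp_rot"])
s=env.snapshot("wrist");save("pics/w7.png",s["frame"]);q=tobox(world(s,o));ok=s["range_z"]>0
m=ok&(np.abs(q[...,0]+.065)<.018)&(q[...,2]>.076)&(q[...,2]<.087)
p=q[m]; print('z76-87 y hist',np.histogram(p[:,1],bins=np.arange(-.06,.12,.01)))
t=env.snapshot("side");W=tobox(world(t));ok=t["range_z"]>0
m=ok&(np.abs(W[...,0]+.065)<.04)&(W[...,2]>.1)&(W[...,2]<.13)&(W[...,1]<.03);print(W[m].min(0),W[m].max(0))
```

```text
[  1.85041023 -12.6416677   14.69390724] [0.10701308 2.00444771 0.05836959] [-0.06487217 -0.01532857  0.26987714] [-1.79716214e+02  1.24117276e-02  7.58227900e+01]
z76-87 y hist (array([   0,    0,  117,  226,   15,  348,  383,  312,  493,  496,  795,
        162,   31,  471, 1094,  177,   69]), array([-6.00000000e-02, -5.00000000e-02, -4.00000000e-02, -3.00000000e-02,
       -2.00000000e-02, -1.00000000e-02,  1.38777878e-17,  1.00000000e-02,
        2.00000000e-02,  3.00000000e-02,  4.00000000e-02,  5.00000000e-02,
        6.00000000e-02,  7.00000000e-02,  8.00000000e-02,  9.00000000e-02,
        1.00000000e-01,  1.10000000e-01]))
[-0.07393084 -0.03578269  0.10020033] [-0.03864857  0.00382974  0.12988028]
```

View pics/w7.png

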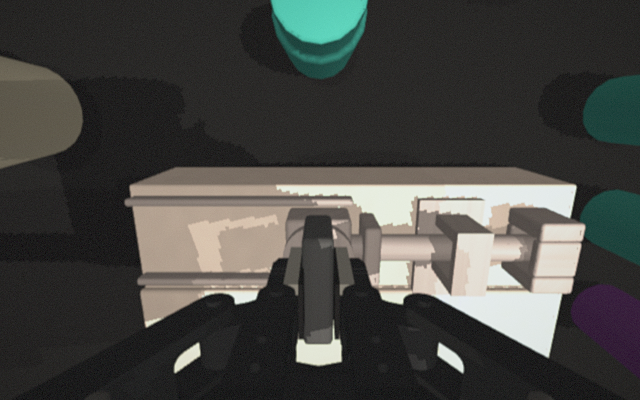

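The picture shows the rod through the staple at (465,250) and just at the keeper (515,245). The front finger is close to the guide bracket (370,245). I check whether the finger touches it.

Run:
```python
from h import *
o=env.observe()
s=env.snapshot("wrist");q=tobox(world(s,o));ok=s["range_z"]>0
t=env.snapshot("top");Q=tobox(world(t));okt=t["range_z"]>0
for n,A,k in(('wrist',q,ok),('top',Q,okt)):
    for y in np.arange(-.04,.1,.004):
        m=k&(A[...,1]>y)&(A[...,1]<y+.004)&(A[...,0]>-.085)&(A[...,0]<-.05)&(A[...,2]<.13)&(A[...,2]>.06);p=A[m]
        if len(p)>3: print(n,round(y*1000),len(p),np.percentile(p[:,2],[10,50,98]).round(3), (p[p[:,2]>np.percentile(p[:,2],80)][:,0]).mean().round(3))
```

```text
wrist -40 257 [0.06  0.061 0.062] -0.069
wrist -36 355 [0.06  0.11  0.126] -0.071
wrist -32 566 [0.074 0.09  0.125] -0.072
wrist -28 645 [0.076 0.101 0.129] -0.075
wrist -24 688 [0.078 0.122 0.129] -0.07
wrist -20 900 [0.121 0.122 0.123] -0.068
wrist -16 976 [0.121 0.122 0.124] -0.069
wrist -12 740 [0.08  0.121 0.129] -0.07
wrist -8 652 [0.076 0.1   0.129] -0.075
wrist -4 514 [0.075 0.09  0.125] -0.072
wrist 0 501 [0.061 0.081 0.126] -0.071
wrist 4 614 [0.061 0.082 0.089] -0.069
wrist 8 654 [0.063 0.088 0.089] -0.065
wrist 12 290 [0.06  0.081 0.089] -0.065
wrist 16 361 [0.06  0.077 0.082] -0.065
wrist 20 395 [0.06  0.076 0.082] -0.065
wrist 24 389 [0.06  0.076 0.082] -0.065
wrist 28 394 [0.06  0.076 0.082] -0.065
wrist 32 392 [0.06  0.076 0.082] -0.066
wrist 36 571 [0.063 0.067 0.081] -0.065
wrist 40 457 [0.066 0.067 0.082] -0.065
wrist 44 1584 [0.067 0.086 0.097] -0.066
wrist 48 925 [0.07  0.096 0.097] -0.066
wrist 52 772 [0.068 0.096 0.097] -0.065
wrist 56 756 [0.068 0.096 0.097] -0.066
wrist 60 320 [0.066 0.096 0.097] -0.065
wrist 64 114 [0.066 0.066 0.068] -0.081
wrist 68 170 [0.066 0.078 0.082] -0.065
wrist 72 308 [0.06  0.079 0.082] -0.065
wrist 76 345 [0.06  0.078 0.082] -0.065
wrist 80 375 [0.06  0.077 0.082] -0.065
wrist 84 1843 [0.064 0.081 0.091] -0.067
wrist 88 917 [0.067 0.089 0.091] -0.067
wrist 92 725 [0.072 0.09  0.091] -0.067
wrist 96 736 [0.072 0.09  0.091] -0.067
top -40 4 [0.061 0.062 0.063] -0.077
top -36 11 [0.061 0.069 0.083] -0.079
top -32 4 [0.067 0.083 0.084] -0.082
```

The bar is at y = -16 mm, which is 73.7 mm of travel, and the front finger's back lies exactly over the bracket edge. I regrip 10 mm higher so the fingers clear the bracket.

Request:
{"fn": "play_rows", "kwargs": {
  "targets": [0,0,0,0,-0.004,0,0.005,0,0,0,0,-0.004,0,0.018,0,0,0,0,-0.004,0,0.02,0,0,0,0,-0.004,-0.005,0.02,0,0,0,0,-0.004,-0.01,0.02,0,0,0,0,-0.004,-0.01,0.005,0,0,0,0,-0.004,-0.01,0.005,0,0,0,0,-0.004,-0.01,0.005]
}}

```text
time_s: 17.83
position: [0.5737, -0.1182, 0.2807]
tcp_rot: [179.9, -0.0, 75.8]
contact_force: [-1.9, 0.1, 8.0]
opening: 0.0107
gripper_force: 41.9
```

Request:
{"fn": "play_rows", "kwargs": {
  "targets": [0,0,0,0,0.003,0,0.005,0,0,0,0,0.006,0,0.005,0,0,0,0,0.009,0,0.005,0,0,0,0,0.01,0,0.005,0,0,0,0,0.01,0,0.005]
}}

```text
time_s: 18.25
position: [0.5779, -0.1191, 0.2804]
tcp_rot: [-179.0, -0.0, 75.8]
contact_force: [-33.4, 9.3, 41.1]
opening: 0.0112
gripper_force: 46.0
```

```bash
cat > b.py <<'E'
from h import *
o=env.observe();print(RB.T@o["contact_force"],o["moment"],tobox(o["position"]),o["tcp_rot"],o["joint_pos"][5])
s=env.snapshot("wrist");q=tobox(world(s,o));ok=s["range_z"]>0
m=ok&(np.abs(q[...,0]+.065)<.03)&(np.abs(q[...,1]+.01)<.05)&(q[...,2]>.1195)&(q[...,2]<.1235)&(s["frame"].max(-1)<130);p=q[m]
print('bar',len(p),np.median(p,0),cv2.minAreaRect((p[:,:2]*1000).astype(np.float32)))
m=ok&(np.abs(q[...,0]+.07)<.03)&(np.abs(q[...,1]+.03)<.05)&(q[...,2]>.0815)&(q[...,2]<.0925);p=q[m];print('disc/carriage y',np.percentile(p[:,1],[1,50,99]))
E
python3 b.py
```

```text
[ -0.81918169 -34.62659327  41.11613001] [1.64238775 5.8185833  0.03058841] [-0.06509496 -0.01248212  0.28043949] [-1.79039847e+02 -1.19857717e-03  7.58147170e+01] 2.3465739010746125
bar 2808 [-0.07090628 -0.0158307   0.12223601] ((-65.11141967773438, -16.457561492919922), (35.92008972167969, 40.26261901855469), 50.56598663330078)
disc/carriage y [-0.03263588 -0.00296058  0.01338961]
```

Raising the grip changed nothing, so this is a hard stop of the bolt itself. The knob started near y = -90 and is now at -16, so the front of the 32 mm carriage is at 0, just short of the bracket. That only fits if the bolt began a few millimetres drawn forward, which would make this fully home. I check the depth data for the start position before I turn the knob.

```bash
python3 - <<'E'
from h import *
# rod tip vs bracket in the saved wrist view before the slide (pose known): project box points
s=env.snapshot("wrist");K=np.array(s["camera_matrix"]);M=np.array(s["mount"])
Rt=R.from_euler('xyz',[-179.892,.01,75.92],degrees=True); T=np.array([.50089,-.09913,.33849])
def px(p):
    t=Rt.inv().apply(frombox(p)-T); c=M[:3,:3].T@(t-M[:3,3]); return (K@c/c[2])[:2].round(1)
for n,p in(('bracket front top',(-.065,.012,.088)),('bracket rear top',(-.065,.004,.088)),('keeper front',(-.065,.085,.09)),('tip12',(-.065,.012,.081)),('tip18',(-.065,.018,.081)),('knob',(-.065,-.0897,.122))): print(n,px(p))
im=cv2.imread("pics/w6.png")[190:240:4,440:500:3].mean(-1).astype(int);print(im)
E
python3 b.py
```

```text
bracket front top [474.3 216.6]
bracket rear top [462.4 216.5]
keeper front [585.4 217.8]
tip12 [469.9 213.6]
tip18 [478.6 213.6]
knob [323.5 233.6]
[[213 192 192 193 117  79  84  87  89 179 235 232 231 231 231 231 230 190
  106 110]
 [190 192 195 196  95  77  78  75  82  83  84 121 223 231 230 230 232 182
   73 141]
 [169 190 180 164  76  72  78  79  76 163 227 225 221 229 231 229 202 184
   68 155]
 [117 120 118 121  92  86  84  75  71 186 225 224 213 230 229 231 217 181
   75 151]
 [173 173 172 173 171 172 131  75  74 208 225 222 209 167 232 227 190 132
   88 149]
 [212 214 211 212 214 211 152  87  86 220 223 221 204 211 230 232 188 115
  105 147]
 [223 224 224 224 226 224 171  82 104 224 224 222 219 226 230 230 194  83
  132 152]
 [199 200 201 201 201 205 150  73 128 225 221 221 201 211 230 215 186  64
  146 149]
 [195 191 191 100  81  76  77  77 159 222 221 217 229 231 231 229 182  68
  149 151]
 [232 229 233 205  72  79  76  70 181 223 220 214 230 230 230 191 145 107
  153 178]
 [232 232 231 232 234 131  72  70 200 221 220 211 231 229 230 200 115 143
  219 220]
 [ 85 214 231 231 230 232 205  76 212 221 217 213 230 230 231 210  85 188
  220 221]
 [222 219 230 232 230 231 230 232 223 226 223 230 230 229 227 188  65 216
  220 220]]
[ -1.70757286 -33.88576205  40.02281896] [1.5730128  5.77975851 0.01328772] [-0.06510873 -0.01256615  0.2804229 ] [-1.79057597e+02 -1.07924975e-03  7.58160511e+01] 2.347806176588193
bar 2800 [-0.07065451 -0.01586781  0.12217456] ((-65.33799743652344, -16.27451515197754), (35.782127380371094, 40.506385803222656), 50.85650634765625)
disc/carriage y [-0.03261979 -0.00292322  0.01514187]
```

The rod tip in the earlier view ended at about column 479, which is y ≈ 18 mm. So the bolt started about 6 mm drawn forward and is now at its end stop. I ease the push and turn the knob clockwise.

Request:
{"fn": "play_rows", "kwargs": {
  "targets": [0,0,0,0,-0.004,0,0.005,0,0,0,0,-0.0065,0,0.005,0,0,6,0,-0.0065,0,0.005,0,0,13,0,-0.0065,0,0.005,0,0,20,0,-0.0065,0,0.005,0,0,27,0,-0.0065,0,0.005,0,0,34,0,-0.0065,0,0.005,0,0,40,0,-0.0065,0,0.005]
}}

```text
time_s: 19.07
position: [0.5752, -0.1185, 0.2806]
tcp_rot: [-179.8, 0.2, 35.5]
contact_force: [-13.3, 3.1, 19.6]
opening: 0.0106
gripper_force: 43.2
```

```bash
python3 b.py
```

```text
[  0.27742607 -13.61317667  19.6242235 ] [0.60641315 2.17687255 0.01341086] [-0.06503417 -0.01522215  0.28061493] [-1.79808702e+02  1.54231714e-01  3.54597245e+01] 42.733137000858164
bar 2888 [-0.06694545 -0.01428994  0.12225064] ((-64.99939727783203, -16.06121253967285), (37.0533561706543, 39.42851638793945), 7.0950541496276855)
disc/carriage y [-0.03124325 -0.00095711  0.0157509 ]
```

Request:
{"fn": "play_rows", "kwargs": {
  "targets": [0,0,7,0,0,0,0.005,0,0,14,0,0,0,0.005,0,0,21,0,0,0,0.005,0,0,28,0,0,0,0.005,0,0,35,0,0,0,0.005,0,0,40,0,0,0,0.005,0,0,40.5,0,0,0,0.005,0,0,40.5,0,0,0,0.005]
}}

```text
time_s: 19.78
position: [0.5752, -0.1186, 0.2806]
tcp_rot: [-180.0, 0.2, -4.7]
contact_force: [-12.6, 2.6, 18.7]
opening: 0.0107
gripper_force: 43.2
```

```bash
python3 b.py
```

```text
[  0.57349004 -12.82701786  18.65443431] [0.48598312 2.14542261 0.10336861] [-0.06493427 -0.01516419  0.28061853] [-179.9662994     0.23383125   -4.73137128] 82.92717624729922
bar 2853 [-0.06489212 -0.01190548  0.12237995] ((-64.51921081542969, -16.33012580871582), (37.547550201416016, 39.52602767944336), 52.84046936035156)
disc/carriage y [-0.02080455 -0.00113601  0.01677002]
```

Request:
{"fn": "play_rows", "kwargs": {
  "targets": [0,0,0,0,0,0,0.012,0,0,0,0,0,0,0.025,0,0,0,0,0,0,0.035,0,0,0,0,0,0,0.035,0,0,0,0,0,-0.02,0.035,0,0,0,0,0,-0.05,0.035,0,0,0,0,0,-0.085,0.035,0,0,0,0,0,-0.12,0.035]
}}

```text
time_s: 20.5
position: [0.5764, -0.119, 0.4003]
tcp_rot: [-180.0, 0.1, -4.7]
contact_force: [0.7, 0.6, 0.4]
opening: 0.0354
gripper_force: 0.0
```

Request:
{"fn": "play_rows", "kwargs": {
  "targets": [0,0,0,-0.03,0,-0.01,0.035,0,0,0,-0.07,0,-0.01,0.035,0,0,0,-0.11,0,-0.01,0.035,0,0,0,-0.15,0,-0.01,0.035,0,0,0,-0.18,0,-0.01,0.035,0,0,0,-0.18,0,-0.01,0.035]
}}

```text
time_s: 21.0
position: [0.3922, -0.1036, 0.4088]
tcp_rot: [-180.0, 0.2, -4.7]
contact_force: [0.3, -0.2, 1.2]
opening: 0.035
gripper_force: 0.0
```

```bash
python3 lid.py | head -3
python3 - <<'E'
from h import *
t=env.snapshot("top");W=world(t);q=tobox(W);ok=t["range_z"]>0
save("pics/t9.png",cv2.resize(t["frame"][80:310,170:460],(754,598),interpolation=cv2.INTER_CUBIC))
m=ok&(q[...,2]>.112)&(q[...,2]<.13)&(np.hypot(q[...,0]+.065,q[...,1]+.016)<.04);p=q[m];print('bar',len(p),cv2.minAreaRect((p[:,:2]*1000).astype(np.float32)))
m=ok&(W[...,2]>.1)&(W[...,2]<.12)&(np.hypot(W[...,0]-.561,W[...,1]-.196)<.05);p=W[m];print('cap',len(p),p.mean(0),cv2.minEnclosingCircle(p[:,:2].astype(np.float32)))
E
```

```text
[ 0.39216433 -0.10355782  0.40878231] [ 0.31267901 -0.2151387   1.24816144]
277 lid angle -0.0020195559878469264
218 lid angle 0.006446423550449432
bar 131 ((-65.15202331542969, -18.3872013092041), (11.790266036987305, 43.70124816894531), 9.574067115783691)
cap 244 [0.55753282 0.19393688 0.11022919] ((0.5584421157836914, 0.19525189697742462), 0.01864958181977272)
```

View pics/t9.png

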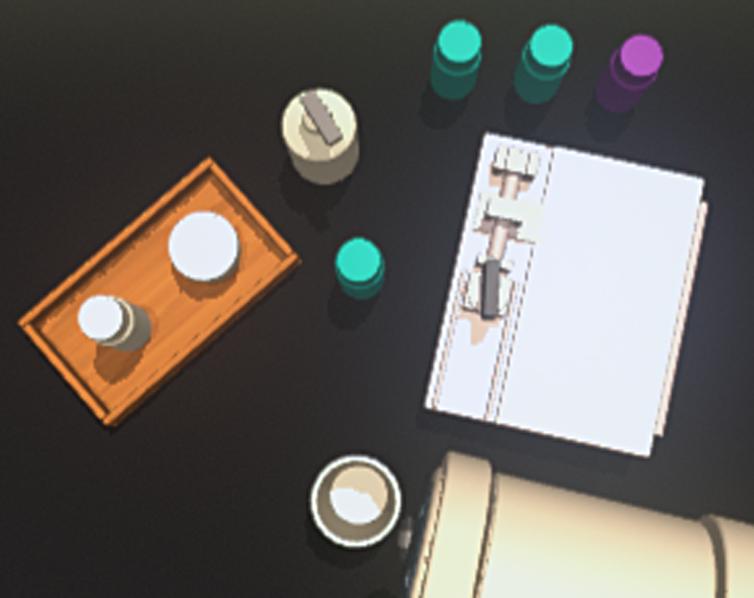

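The picture shows the lid shut, the rod through the staple into the keeper at (510,175), and the knob in line with the bolt at (490,290), fitted at 80°. The bottle stands in the tray at (105,320), nothing else has moved, and the arm is clear.

```bash
python3 -c "
from cell import env
print(env.job_done())"
```

```text
the job is handed in; nothing more can be done
None
```

The job is handed in at about 21 s; no verdict came back. By camera the bottle stands upright in the tray, the lid is shut, the knob is clicked over at about 1.40 rad, and the jar, pump and tumbler are undisturbed. The bolt is against its end stop; I saw only about 74 mm of travel and infer full travel because its tip appeared to start about 6 mm forward.

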